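# Take the drive coupling off a blender base, thread hand unknown

## Task

Slide the blender's motor base on its tray out from under the shelf, to the right, until the tray has clicked into its working notch. Then unscrew the black drive coupling on top of the base: nobody knows whether its thread is right-hand or left-hand, so try it gently both ways without forcing it, turn it the way it yields and lift it off. Finish while still holding the coupling in the gripper, about 10 cm above its shaft, and leave the other things on the table where they are.

Things in the scene. Friction and masses are not known exactly. Their poses are not given: they have to be found in the camera images.
- niche: Appliance niche, fixed on the table: brown wooden board 345 (x) by 550 (y) by 12 mm, two aluminium rails along y. Origin on the table; in its frame the board spans x -190 to 155, y -260 to 290 mm. +x away from the robot; +y (robot's left) is the end under the shelf; -y is 'to the right'. Position and yaw vary.
- shelf_front (a point): Middle of the lower front edge of the wooden shelf over the niche's left half, 305 mm above the table. In the niche's frame the shelf covers x 10 to 155, y 35 to 290 mm, its top at 321 mm, spice jars on it up to 390 mm. A wooden cheek (y 276 to 290, x -45 to 155, 305 mm high) and a thin post (x 146, y 45) carry it.
- tray (a joint): Slide of the aluminium tray (315 x 220 x 12 mm, top 32 mm above the table) on the rails, m; grows to the right. 0: stowed notch (start), 0.260: working notch, 0.280: hard stop. Sprung notches: about 8 N to push out or in over the lip; let go within 6 mm, the tray centres itself. In between it slides with 1 to 2 N and stays put. Tray and base: 2.7 kg.
- tray_knob (a point): Middle of the steel knob upright at the tray's front right corner, for sliding the tray: head 26 mm in diameter, from 46 to 72 mm above the table, on a thinner neck. The point is on its axis, 59 mm above the table, 195 mm in front (niche -x) and 80 mm right of the motor base's axis. Stowed, it is 160 mm in front of the shelf's edge.
- knob_at_notch (a point): Fixed point on the niche where the knob's point (tray_knob) is when the tray is in the working notch: 150 mm in front of and 210 mm right of the niche's origin. The tray's right edge is then 20 mm short of the board's right end. The sprung plunger sits under the tray on the niche's line x 0; two small steel ridges on the board, 130 mm right of the niche's origin, are the notch.
- base_foot (a point): Centre of the foot of the blender's white round motor base, on the tray and fixed to it (x 45 mm in the niche's frame): 172 mm in diameter at the foot, 128 mm at the deck. The deck is 157 mm above the table, with four jug ears 8 mm high, 51 to 61 mm from the axis. A switch knob on its front is not needed.
- shaft_seat (a point): Point on the motor shaft's axis where the centre of the coupling's underside sits when screwed home, 170 mm above the table, 13 mm above the deck; z up; moves with the tray. The steel shaft ends 24 mm above it. The shaft is locked against turning. Under the shelf there is no room for a gripper above the coupling.
- coupling: Drive coupling screwed on the shaft: round black ribbed cap, 46 mm in diameter, 30 mm high, plus six 5 mm teeth on top; 50 to 100 g. Origin: centre of its underside, z up. Grip it from above across any diameter, lightly (20 to 40 N), TCP 17 mm above its underside; it may slip in the fingers when it meets a stop.
- coupling_top (a point): Centre of the coupling's flat top, 30 mm above its underside. Its coarse thread is right-hand in some runs, left-hand in others; nothing outside shows which. The wrong way it stops after 2 to 8 degrees. The right way it turns easily and rises evenly 4 mm in 70 degrees, where it stops again; from 62 degrees on it lifts straight off, before that no more than 1.5 mm.
- spare: New spare coupling, same look as the one on the base (46 mm in diameter, 30 mm high), lying on the table in front of the niche. Leave alone. Origin at the centre of its underside.
- jug: Glass blender jug, 130 mm wide at the rim, 190 mm high, with a handle (reaching 106 mm from the axis), standing on the table to the right of the niche. Leave alone. Origin at the centre of its underside.
- jug_lid: White round jug lid, 132 mm in diameter, 40 mm high, on the table to the right. Leave alone. Origin at the centre of its underside.
- mug: White mug, 80 mm in diameter, 92 mm high, on the table far left. Leave alone. Origin at the centre of its underside.
- screwdriver: Screwdriver, 200 mm long, lying on the table in front of the niche. Leave alone. Origin at its middle.
- spoon: Steel spoon lying on the table to the right, near the robot. Leave alone. Origin near its middle.
- sugar_jar: Glass jar with a steel cap, 84 mm in diameter, 120 mm high, on the table far left. Leave alone. Origin at the centre of its underside.

How it is judged:
By the outcome, as a careful person would: the job done as asked, in the order asked, and still so for the second after the job is handed in, while the arm keeps its last pose, push and grip.
It also fails if it takes over 58 s, if anything falls off the work surface, if the arm or the gripper's body presses on something with over 40 N, if the wrist force passes 120 N, or if a joint passes its speed limit or range.

## Robot

A 6-joint arm with a two-finger parallel gripper is mounted at the origin on the work surface. World frame = base frame: x ahead of the robot, y to its left, z up, the work surface at z = 0. Lengths are in m, angles in rad, forces in N, time in s.
With the tool pointing down it reaches from about 0.3 to 0.85 m from the base axis. Payload 4.2 kg.
Tool frame: the origin (TCP) lies between the finger pads, 19 mm behind the fingertips; this is the grasp point; z points along the fingers, y is the direction in which the jaws open and shut (so a half turn about z gives the same grasp; the last joint's range is limited). The gripper opens to 91 mm and grips with 3 to 60 N. Pads are 32 mm wide; open, the fingers measure 118 mm over their backs; the gripper's body (76 mm by 178 mm) begins 60 mm behind the grasp point.
Start: joints at [-1.175, 0.32, 1.565, -0, 1.257, -0.02], TCP at [0.232, -0.526, 0.233] pointing down, gripper open.
Joint ranges: [-3.11, 3.11], [-0.84, 2.01], [0.21, 2.61], [-1.34, 4.49], [0.05, 2.63], [-2.56, 2.56]. Speed limits (rad/s): [2.57, 2.57, 3.14, 3.14, 3.14, 3.14].

## Interface

Orientations are given as [roll, pitch, yaw] about the fixed x, y, z axes, in that order (R = Rz(yaw) Ry(pitch) Rx(roll)).
In Python, from workcell import state, cams, r gives the robot as it stands.
- The arm moves only by the tool move_arm, never from a script. Its argument "deltas" is a list of rows, each a list of 5 numbers: the closure, from 0 (fully open) to 1 (shut), then the shift along the tool's x, y, z in mm, then the turn about the tool's z in rad. In form: [[jaw, dx, dy, dz, yaw], ...]. A call has 1 to 20 rows; each row is the pose to reach, as a shift and turn from the pose commanded when the call began, along the tool's axes at that moment; what a row does not reach only later rows make up. A row lasts 1/10 s, in which the tool goes at most 50 mm and 8.59 degrees, less where a joint would pass 70% of its speed; a pose out of reach is approached as far as the arm can. A call with a gripper value outside its range is refused whole. The fingers move at their own pace and stop on an object; "grip_force" is the grip in N (left out, the last holds). Time passes only in rows, so rows that repeat a pose let the fingers close. It gives the time, the measured TCP pose, the force and the opening at its end, in the units of the state.
- state(): the state, without advancing time (a new reading comes with each control period).
- cams.get_image(name): name is "scene" or "top"; returns a dict with "img" (420x560x3 uint8, red, green, blue), "z_map" (420x560 float32, m along the optical axis (not along the pixel's ray), 0 where there is no reading), "vertical_fov" (degrees; the focal length in pixels is half the picture's height over the tangent of half this angle, whatever the lens; pixels are square), "cx", "cy" (the principal point, pixels), "rvec" (rotation vector, rad) and "tvec" (3), from world to camera coordinates, as OpenCV has them. Camera axes: x right, y down, z forward; pixel columns grow to the right and rows downward; lengths in m; the calibration is good to about 2 mm. A picture is of the moment at which its call begins.
- r.finish_job(): hands the job in, once; it reports no verdict.
The state is a dict: "t": time; "joint_pos": joint angles; "qd": joint speeds; "joint_efforts": joint torques, N m; "tcp_pos": TCP position; "eef_rot": TCP orientation; "ft_force": force on the tool from outside, world axes, zero at the start; "ft_torque": the same for the moment, N m; "grip_width": opening from 0.0 (shut) to 1.0 (fully open).
Only numpy, scipy, OpenCV 4.12 (cv2) and the standard library are available. Lean on these libraries where they do the work, as an engineer would, in place of code of your own. Each camera call takes 0.05 s, during which the arm holds its last target. There are 200 camera calls.

## Working session

There is one attempt and no reset: what is moved stays moved. The work goes in short steps, Python scripts to look and compute and a tool call to move; the robot and the scene stay as the last step left them, time stands still between calls to the robot, and variables do not carry over. Pictures are saved under pics/ and viewed, about 8 in all and at most 12, crops included, and the job is handed in when it is done.

Besides the shell and the picture viewer there is one more tool, called after "Emit:" as name([rows], argument=value, ...), one row to a line, values as JSON. move_arm: Moves the arm, as the interface text tells. Its arguments: {"type":"object","properties":{"deltas":{"type":"array"},"grip_force":{"type":"number"}},"required":["deltas"]}

```bash
mkdir -p pics; ls; cat > h.py <<'E'
import numpy as np, cv2
from workcell import state, cams, r
def cam(n):
    d=cams.get_image(n); d['f']=d['img'].shape[0]/2/np.tan(np.radians(d['vertical_fov'])/2)
    d['R']=cv2.Rodrigues(np.array(d['rvec'],float))[0]; d['t']=np.array(d['tvec'],float).ravel(); return d
def ray(d,u,v):
    return -d['R'].T@d['t'], d['R'].T@np.array([(u-d['cx'])/d['f'],(v-d['cy'])/d['f'],1])
def onz(d,u,v,z):
    c,q=ray(d,u,v); return c+q*(z-c[2])/q[2]
def dep(d,u,v):
    c,q=ray(d,u,v); return c+q*d['z_map'][int(v),int(u)]
def cloud(d):
    v,u=np.mgrid[:420,:560]; z=d['z_map']
    P=np.stack([(u-d['cx'])/d['f']*z,(v-d['cy'])/d['f']*z,z],-1)
    P=(P-d['t'])@d['R']; P[z==0]=np.nan; return P
def save(d,n,box=None,s=1):
    im=d['img'][...,::-1]
    if box: im=im[box[1]:box[3],box[0]:box[2]]
    cv2.imwrite('pics/'+n,cv2.resize(im,None,fx=s,fy=s,interpolation=cv2.INTER_CUBIC))
E
python3 - <<'E'
from h import *
print(state())
for n in('scene','top'):
    d=cam(n); save(d,n+'0.png',s=1.4); print(n,d['f'],d['cx'],d['cy'],-d['R'].T@d['t'],d['R'][2])
E
```

```text
pics
{'t': 0.0, 'joint_pos': array([-1.17492798e+00,  3.20294736e-01,  1.56567152e+00, -2.70374297e-05,
        1.25739731e+00, -1.99841175e-02]), 'qd': array([ 6.12208179e-04, -5.53982593e-04,  1.12654833e-03, -1.68163268e-03,
        3.27304984e-05, -2.33208785e-03]), 'joint_efforts': array([-7.01549743e-04, -4.12462449e+01, -2.31973135e+01,  7.26164994e-02,
        4.59191320e-02, -1.67041508e-04]), 'tcp_pos': array([ 0.23210245, -0.52555827,  0.23192154]), 'eef_rot': array([-3.13982158e+00, -9.68728923e-06,  4.15860814e-01]), 'ft_force': array([0.28511534, 0.51960902, 0.68499994]), 'ft_torque': array([ 0.03820019,  0.02682614, -0.02312194]), 'grip_width': 0.9980513207024998}
scene 442.35158300392294 281.7271228685295 212.3215884918338 [0.13544751 0.26171529 1.37137991] [ 0.28771534 -0.13402733 -0.94829139]
top 410.5121145523414 270.42790040963087 210.55654201975304 [0.38607618 0.08989014 1.41220378] [ 0.10015722 -0.02102952 -0.99474936]
```

View pics/scene0.png

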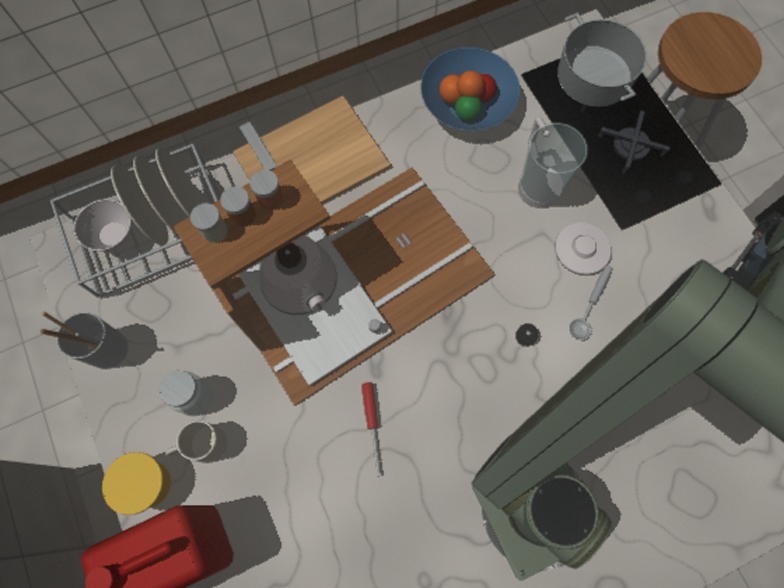

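View pics/top0.png

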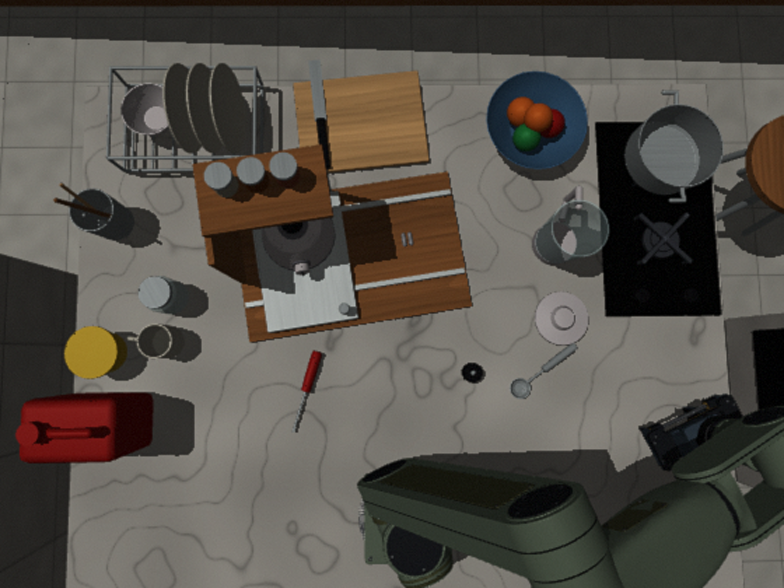

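The scene and top pictures (shown at 1.4×) show the knob at about (377,326) in scene and (345,309) in top. In top, the board's front corners are at (250,341) and (471,306), its back right corner is at (447,173), and the notch ridges are at (406,239).

```bash
python3 - <<'E'
from h import *
t=cam('top'); s=cam('scene')
fr,br,fl=[onz(t,u/1.4,v/1.4,.012) for u,v in((471,306),(447,173),(250,341))]
print('top',fr,br,fl)
fr2,br2,fl2=[onz(s,u/1.4,v/1.4,.012) for u,v in((494,273),(414,170),(296,403))]
print('scn',fr2,br2,fl2)
for a,b,c in((fr,br,fl),(fr2,br2,fl2)):
    print(np.linalg.norm(b-a),np.linalg.norm(c-a),np.degrees(np.arctan2(*(b-a)[1::-1])),np.degrees(np.arctan2(-(c-a)[0],(c-a)[1])))
    ex=(b-a)/np.linalg.norm(b-a); ey=(c-a)/np.linalg.norm(c-a)
    yaw=(np.arctan2(ex[1],ex[0])+np.arctan2(-ey[0],ey[1]))/2
    R=np.array([[np.cos(yaw),-np.sin(yaw)],[np.sin(yaw),np.cos(yaw)]])
    o=np.mean([p[:2]-R@q for p,q in zip((a,b,c),np.array([[-.19,-.26],[.155,-.26],[-.19,.29]]))],0)
    print('yaw',yaw,'o',o)
    for n,q in dict(knob0=(-.15,.05),knobN=(-.15,-.21),base0=(.045,.13),baseN=(.045,-.13),ridge=(0,-.13),post=(.146,.045)).items(): print(n,o+R@q)
print('ridge',onz(t,406/1.4,239/1.4,.015),onz(s,403/1.4,240/1.4,.015))
for d,u0,v0 in((t,246,221),(s,269,232)):
    P=cloud(d); m=np.zeros((420,560),bool); m[v0-12:v0+13,u0-12:u0+13]=1
    m&=(P[...,2]>.06)&(P[...,2]<.085); Q=P[m]; v,u=np.nonzero(m); print('knob',len(Q),Q.mean(0),Q.min(0),Q.max(0),onz(d,u.mean(),v.mean(),.072))
P=cloud(s); m=(abs(P[...,2]-.157)<.004)&(P[...,0]>.4)&(P[...,0]<.8)&(P[...,1]>0)&(P[...,1]<.4);print('deck',m.sum(),np.nanmin(P[m],0),np.nanmax(P[m],0))
E
```

```text
top [ 0.49669174 -0.16593709  0.012     ] [ 0.83204311 -0.11562232  0.012     ] [0.41842332 0.37295512 0.012     ]
scn [ 0.50159547 -0.16691207  0.012     ] [ 0.82815593 -0.11756563  0.012     ] [0.42002576 0.36909868 0.012     ]
0.33910487346699036 0.5445463722810765 8.532780923213732 8.263824759706635
yaw 0.14657803616307555 o [0.64538435 0.11726381]
knob0 [0.48969017 0.14481959]
knobN [ 0.52766414 -0.11239235]
base0 [0.67091482 0.25244219]
baseN [ 0.70888879 -0.00476974]
ridge [ 0.66437134 -0.01134215]
post [0.78324633 0.1831051 ]
0.33026777416405056 0.5421818351988521 8.59293469373385 8.652840758614063
yaw 0.15049778185154278 o [0.64591664 0.11525184]
knob0 [0.49011564 0.14219712]
knobN [ 0.52909752 -0.11486399]
base0 [0.67091704 0.25052926]
baseN [ 0.70989892 -0.00653185]
ridge [ 0.66540758 -0.01327871]
post [0.78351947 0.18163301]
ridge [ 0.66443326 -0.00928324  0.015     ] [ 0.66812185 -0.01023797  0.015     ]
knob 49 [0.49129871 0.14438733 0.07120133] [0.48074148 0.13214618 0.06260654] [0.50442441 0.15531225 0.0776674 ] [0.49123185 0.14435682 0.072     ]
knob 59 [0.49250069 0.1455865  0.07060349] [0.480641   0.13319152 0.06371076] [0.50643001 0.15775218 0.07838151] [0.49211145 0.14571216 0.072     ]
deck 758 [0.56124206 0.18784057 0.15300204] [0.71543993 0.39969722 0.16097574]
```

Emit:
move_arm([
  [0, 30, -30, 0, 0.05],
  [0, 508, -509, 80, 0.267],
  [0, 508, -509, 80, 0.267],
  [0, 508, -509, 80, 0.267],
  [0, 508, -509, 80, 0.267],
  [0, 508, -509, 80, 0.267],
  [0, 508, -509, 80, 0.267],
  [0, 508, -509, 80, 0.267],
  [0, 508, -509, 80, 0.267],
  [0, 508, -509, 80, 0.267],
  [0, 508, -509, 80, 0.267],
  [0, 508, -509, 80, 0.267],
  [0, 508, -509, 80, 0.267],
  [0, 508, -509, 80, 0.267],
  [0, 508, -509, 80, 0.267],
  [0, 508, -509, 80, 0.267],
  [0, 508, -509, 80, 0.267],
  [0, 508, -509, 80, 0.267],
], grip_force=30)

```text
t: 2.0
tcp_pos: [0.4908, 0.1438, 0.1527]
eef_rot: [3.141, 0.001, 0.148]
ft_force: [0.4, -0.2, -0.3]
grip_width: 1.003
```

Emit:
move_arm([
  [0, 0, 0, 30, 0],
  [0, 1, -1, 60, 0],
  [0, 1, -1, 85, 0],
  [0, 1, -1, 92, 0],
  [0, 1, -1, 92, 0],
  [1, 1, -1, 92, 0],
  [1, 1, -1, 92, 0],
  [1, 1, -1, 92, 0],
  [1, 1, -1, 92, 0],
  [1, 1, -1, 92, 0],
  [1, 1, -1, 92, 0],
  [1, 1, -1, 92, 0],
], grip_force=30)

```text
t: 3.2
tcp_pos: [0.4922, 0.146, 0.0607]
eef_rot: [3.142, 0.0, 0.149]
ft_force: [0.3, 0.4, -0.5]
grip_width: 0.419
```

Emit:
move_arm([
  [1, 0, 0, 0, 0],
  [1, 0, 0, 0, 0],
  [1, 0, 0, 0, 0],
  [1, 0, 0, 0, 0],
  [1, 0, 5, 0, 0],
  [1, 0, 10, 0, 0],
  [1, 0, 18, 0, 0],
  [1, 0, 28, 0, 0],
  [1, 0, 40, 0, 0],
  [1, 0, 40, 0, 0],
])

```text
t: 4.2
tcp_pos: [0.4984, 0.104, 0.0606]
eef_rot: [3.14, 0.0, 0.148]
ft_force: [-0.8, -0.6, -1.4]
grip_width: 0.277
```

Emit:
move_arm([
  [1, 0, 12, 0, 0],
  [1, 0, 30, 0, 0],
  [1, 0, 50, 0, 0],
  [1, 0, 70, 0, 0],
  [1, 0, 90, 0, 0],
  [1, 0, 110, 0, 0],
  [1, 0, 130, 0, 0],
  [1, 0, 150, 0, 0],
  [1, 0, 170, 0, 0],
  [1, 0, 185, 0, 0],
  [1, 0, 195, 0, 0],
  [1, 0, 200, 0, 0],
  [1, 0, 200, 0, 0],
])

```text
t: 5.5
tcp_pos: [0.5276, -0.0922, 0.0606]
eef_rot: [3.141, 0.001, 0.148]
ft_force: [-0.5, -1.2, -1.7]
grip_width: 0.28
```

```bash
python3 - <<'E'
from h import *
s=state(); print(s['tcp_pos'],s['ft_force'],s['grip_width'])
d=cam('scene'); save(d,'s1.png',(150,80,400,310),3)
E
```

```text
[ 0.52763001 -0.09220976  0.06062632] [-0.50313766 -1.17321962 -1.71385953] 0.27986095962746427
```

View pics/s1.png

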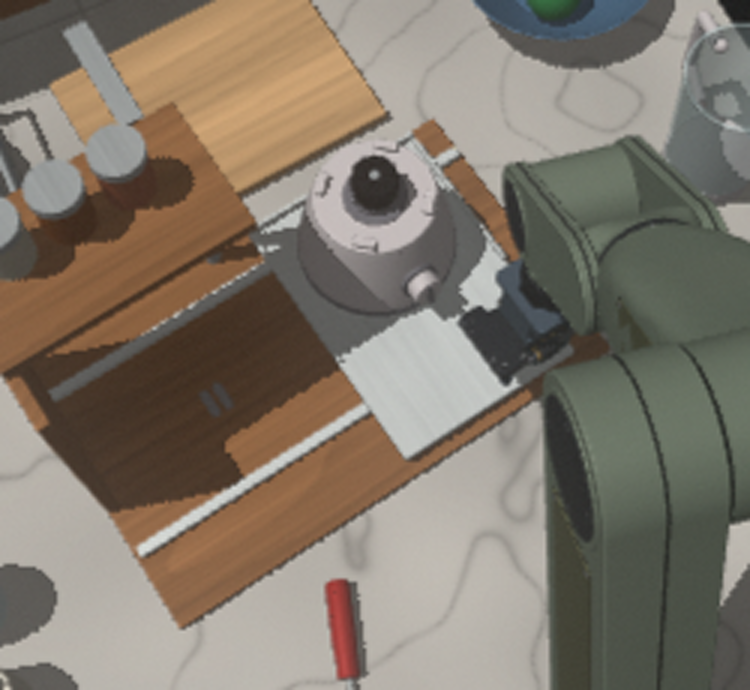

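The picture shows the base clear of the shelf, with the coupling near (375,182) in the crop. The tray has travelled about 240 mm, so I'll creep into the notch.

Emit:
move_arm([
  [1, 0, 3, 0, 0],
  [1, 0, 6, 0, 0],
  [1, 0, 9, 0, 0],
  [1, 0, 12, 0, 0],
  [1, 0, 14, 0, 0],
  [1, 0, 14, 0, 0],
])

```text
t: 6.15
tcp_pos: [0.5293, -0.1035, 0.0606]
eef_rot: [-3.139, 0.001, 0.149]
ft_force: [-0.8, 2.7, -0.7]
grip_width: 0.279
```

Emit:
move_arm([
  [1, 0, 2, 0, 0],
  [1, 0, 4, 0, 0],
  [1, 0, 6, 0, 0],
  [1, 0, 6, 0, 0],
  [1, 0, 6, 0, 0],
])

```text
t: 6.65
tcp_pos: [0.5306, -0.1124, 0.0606]
eef_rot: [3.14, 0.001, 0.149]
ft_force: [-1.5, -3.8, -3.1]
grip_width: 0.281
```

Emit:
move_arm([
  [1, 0, 1.5, 0, 0],
  [1, 0, 3, 0, 0],
  [1, 0, 3, 0, 0],
  [1, 0, 3, 0, 0],
])

```text
t: 7.05
tcp_pos: [0.5307, -0.1131, 0.0606]
eef_rot: [-3.139, 0.001, 0.148]
ft_force: [-1.6, 4.4, -0.4]
grip_width: 0.279
```

The force changed from pulling to resisting, so the tray sits in the notch. I'll release it and rise.

Emit:
move_arm([
  [1, 0, -1.5, 0, 0],
  [0, 0, -1.5, 0, 0],
  [0, 0, -1.5, 0, 0],
  [0, 0, -1.5, 0, 0],
  [0, 0, -1.5, 0, 0],
  [0, 0, -1.5, 0, 0],
  [0, 0, -1.5, 0, 0],
  [0, 0, -1.5, 0, 0],
  [0, 0, -1.5, 0, 0],
  [0, 0, -1.5, 0, 0],
  [0, 0, -1.5, -30, 0],
  [0, 0, -1.5, -80, 0],
  [0, 0, -1.5, -130, 0],
  [0, 0, -1.5, -180, 0],
  [0, -60, 20, -200, 0],
  [0, -110, 20, -200, 0],
  [0, -110, 20, -200, 0],
  [0, -110, 20, -200, 0],
])

```text
t: 8.85
tcp_pos: [0.4237, -0.1505, 0.2613]
eef_rot: [3.141, -0.001, 0.147]
ft_force: [1.1, -1.7, 0.1]
grip_width: 1.001
```

```bash
python3 - <<'E'
from h import *
st=state(); print(st['tcp_pos'],st['eef_rot'],st['joint_pos'],st['ft_force'],st['grip_width'])
d=cam('top'); t=cam('scene')
canvas=np.zeros((600,800,3),np.uint8)
a=d['img'][100:250,200:400,::-1]; b=t['img'][100:250,200:400,::-1]
cv2.imwrite('pics/n2.png',np.vstack([cv2.resize(x,(400,300),interpolation=cv2.INTER_CUBIC) for x in (a,b)]))
G=np.array([.709,-.006])
for n,c in(('top',d),('scene',t)):
    P=cloud(c); near=np.hypot(P[...,0]-G[0],P[...,1]-G[1])
    m=(near<.04)&(P[...,2]>.18)&(P[...,2]<.215); Q=P[m]
    if m.sum():
        v,u=np.nonzero(m); print(n,'coup',m.sum(),np.median(Q,0),Q.min(0),Q.max(0))
    g=c['img'].astype(int).max(2); pc=c['R']@np.array([*G,.2])+c['t']; u0,v0=c['f']*pc[0]/pc[2]+c['cx'],c['f']*pc[1]/pc[2]+c['cy']
    mm=np.zeros_like(m); mm[int(v0)-25:int(v0)+26,int(u0)-25:int(u0)+26]=1
    kk=mm&(P[...,2]>.193)&(P[...,2]<.212); v,u=np.nonzero(kk)
    if len(u): print('toplayer',len(u),onz(c,(u.min()+u.max())/2,(v.min()+v.max())/2,.203),onz(c,u.mean(),v.mean(),.203),(u.min(),u.max(),v.min(),v.max()))
    m=(np.hypot(P[...,0]-.5307,P[...,1]+.113)<.025)&(P[...,2]>.064)&(P[...,2]<.08)
    v,u=np.nonzero(m)
    if len(u): print('knob',len(u),onz(c,u.mean(),v.mean(),.072))
E
```

```text
[ 0.42371904 -0.15045275  0.26134221] [ 3.14110569e+00 -8.66050309e-04  1.46824208e-01] [-3.66770211e-01  1.00905892e-01  1.77906217e+00  1.43087020e-06
  1.26063103e+00  1.05720168e+00] [ 1.11572932 -1.67055678  0.08670167] 1.0014749448330447
top coup 203 [ 0.70814941 -0.00367766  0.19857444] [ 0.6877316  -0.02635992  0.18023188] [0.73499879 0.01960419 0.20793337]
toplayer 186 [ 0.71016271 -0.0035351   0.203     ] [ 0.70892146 -0.00346253  0.203     ] (np.int64(285), np.int64(299), np.int64(136), np.int64(151))
knob 48 [ 0.52940958 -0.11117282  0.072     ]
scene coup 213 [ 0.70805934 -0.00182141  0.19916789] [ 0.68826049 -0.02574474  0.18020795] [0.73634692 0.02038726 0.20906391]
toplayer 183 [ 0.70849131 -0.00167931  0.203     ] [ 0.70918871 -0.00204562  0.203     ] (np.int64(272), np.int64(288), np.int64(128), np.int64(143))
knob 53 [ 0.53083034 -0.11012488  0.072     ]
```

View pics/n2.png

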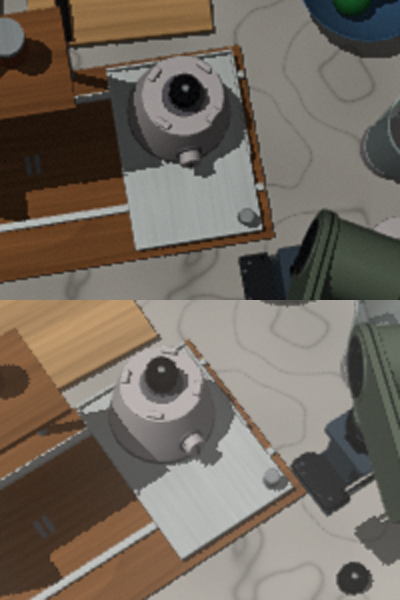

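The top crop shows the tray's right edge just short of the board's end, which matches the notch, and nothing else has been disturbed. The coupling is centred at about (0.7095, -0.003). Next I'll move above it with the wrist mid-range (yaw about 1.57).

Emit:
move_arm([
  [0.15, 30, -10, 0, -0.142],
  [0.15, 70, -25, 0, -0.284],
  [0.15, 115, -40, 0, -0.426],
  [0.15, 160, -55, 0, -0.568],
  [0.15, 200, -70, 0, -0.71],
  [0.15, 235, -80, 0, -0.852],
  [0.15, 265, -90, 0, -0.994],
  [0.15, 285, -97, 0, -1.136],
  [0.15, 300, -102, 0, -1.278],
  [0.15, 304, -104, 0, -1.42],
  [0.15, 304, -104, 0, -1.42],
  [0.15, 304, -104, 0, -1.42],
])

```text
t: 10.15
tcp_pos: [0.7112, -0.0015, 0.2593]
eef_rot: [-3.14, -0.0, 1.567]
ft_force: [0.8, -0.3, 0.2]
grip_width: 0.853
```

Emit:
move_arm([
  [0.15, -2, -1, 25, 0],
  [0.15, -2, -1, 50, 0],
  [0.15, -2, -1, 65, 0],
  [0.15, -2, -1, 71, 0],
  [0.15, -2, -1, 71, 0],
  [1, -2, -1, 71, 0],
  [1, -2, -1, 71, 0],
  [1, -2, -1, 71, 0],
  [1, -2, -1, 71, 0],
  [1, -2, -1, 71, 0],
  [1, -2, -1, 71, 0],
  [1, -2, -1, 71, 0],
  [1, -2, -1, 71, 0],
], grip_force=25)

```text
t: 11.45
tcp_pos: [0.712, -0.0044, 0.191]
eef_rot: [3.135, 0.0, 1.569]
ft_force: [5.3, 1.3, 0.3]
grip_width: 0.499
```

```bash
python3 - <<'E'
from h import *
s=state()
for k in('tcp_pos','eef_rot','joint_pos','ft_force','ft_torque','grip_width'): print(k,np.round(s[k],4))
E
```

```text
tcp_pos [ 0.712  -0.0044  0.191 ]
eef_rot [3.1349e+00 3.0000e-04 1.5687e+00]
joint_pos [-2.2300e-02  5.5940e-01  1.2776e+00 -1.0000e-04  1.2979e+00 -2.0100e-02]
ft_force [5.3407 1.2782 0.3002]
ft_torque [-0.0047 -1.049  -0.0395]
grip_width 0.499
```

Emit:
move_arm([
  [1, 0, 1.5, 0, 0],
  [1, 0, 1.5, 0, 0],
  [1, 0, 1.5, 0, 0.02],
  [1, 0, 1.5, 0, 0.04],
  [1, 0, 1.5, 0, 0.06],
  [1, 0, 1.5, 0, 0.06],
])

```text
t: 12.05
tcp_pos: [0.7121, -0.0042, 0.1909]
eef_rot: [3.138, -0.0, 1.508]
ft_force: [4.8, -0.2, 6.0]
grip_width: 0.497
```

```bash
cat > s.py <<'E'
from h import *
s=state()
for k in('t','tcp_pos','eef_rot','joint_pos','joint_efforts','ft_force','ft_torque','grip_width'): print(k,np.round(s[k],4))
E
python3 s.py
```

```text
t 12.05
tcp_pos [ 0.7121 -0.0042  0.1909]
eef_rot [ 3.1382e+00 -1.0000e-04  1.5080e+00]
joint_pos [-2.2100e-02  5.6150e-01  1.2742e+00 -1.0000e-04  1.3024e+00  4.0700e-02]
joint_efforts [ -0.2054 -50.4748 -19.4703   0.1026   1.4541   0.2314]
ft_force [ 4.8022 -0.198   6.0351]
ft_torque [-0.0551 -0.8834  0.1023]
grip_width 0.4972
```

Emit:
move_arm([
  [1, 0, 0, 0, 0.02],
  [1, 0, 0, 0, 0.04],
  [1, 0, 0, 0, 0.06],
  [1, 0, 0, 0, 0.06],
])

```text
t: 12.45
tcp_pos: [0.7121, -0.0042, 0.191]
eef_rot: [3.138, -0.0, 1.449]
ft_force: [3.6, -0.0, 5.8]
grip_width: 0.498
```

```bash
python3 s.py
```

```text
t 12.45
tcp_pos [ 0.7121 -0.0042  0.191 ]
eef_rot [ 3.1381 -0.      1.4493]
joint_pos [-2.1900e-02  5.6140e-01  1.2742e+00 -4.0000e-04  1.3026e+00  9.9700e-02]
joint_efforts [ -0.5312 -50.189  -19.3889   0.2184   1.3998   0.6053]
ft_force [ 3.6326 -0.0489  5.766 ]
ft_torque [-0.0616 -0.8341  0.5764]
grip_width 0.4983
```

Clockwise, the torque climbs to about 0.6 N·m at 7°, which looks like a stop. I'll back off and try counter-clockwise.

Emit:
move_arm([
  [1, 0, 0, 0, -0.04],
  [1, 0, 0, 0, -0.08],
  [1, 0, 0, 0, -0.12],
  [1, 0, 0, 0, -0.16],
  [1, 0, 0, 0, -0.2],
  [1, 0, 0, 0, -0.2],
])

```text
t: 13.05
tcp_pos: [0.712, -0.0045, 0.1908]
eef_rot: [3.139, 0.0, 1.648]
ft_force: [3.7, -0.3, 5.2]
grip_width: 0.501
```

```bash
python3 s.py
```

```text
t 13.05
tcp_pos [ 0.712  -0.0045  0.1908]
eef_rot [3.1385e+00 5.0000e-04 1.6483e+00]
joint_pos [-2.2300e-02  5.6150e-01  1.2743e+00 -2.0000e-04  1.3027e+00 -9.9800e-02]
joint_efforts [  0.2963 -50.3398 -19.5156   0.1621   1.3855  -0.1192]
ft_force [ 3.7494 -0.2674  5.1588]
ft_torque [-0.0252 -0.8188  0.0175]
grip_width 0.501
```

Emit:
move_arm([
  [1, 0, 0, 0, -0.04],
  [1, 0, 0, 0, -0.08],
  [1, 0, 0, -0.5, -0.12],
  [1, 0, 0, -0.5, -0.16],
  [1, 0, 0, -0.5, -0.16],
])

```text
t: 13.55
tcp_pos: [0.712, -0.0044, 0.1914]
eef_rot: [3.139, 0.001, 1.808]
ft_force: [4.0, -1.0, 6.0]
grip_width: 0.501
```

```bash
python3 s.py
```

```text
t 13.55
tcp_pos [ 0.712  -0.0044  0.1914]
eef_rot [3.1386e+00 9.0000e-04 1.8083e+00]
joint_pos [-2.2300e-02  5.6120e-01  1.2735e+00 -1.0000e-04  1.3038e+00 -2.5980e-01]
joint_efforts [  0.2299 -50.2537 -19.5007   0.1252   1.3764  -0.1199]
ft_force [ 3.9547 -1.0035  5.9915]
ft_torque [-0.0237 -0.829   0.0429]
grip_width 0.5008
```

It turns freely counter-clockwise at about 0.04 N·m, so the thread is right-hand. I'll continue to about 66° while following the rise.

Emit:
move_arm([
  [1, 0, 0, -0.4, -0.06],
  [1, 0, 0, -0.6, -0.12],
  [1, 0, 0, -0.8, -0.18],
  [1, 0, 0, -1.0, -0.24],
  [1, 0, 0, -1.2, -0.3],
  [1, 0, 0, -1.4, -0.36],
  [1, 0, 0, -1.6, -0.42],
  [1, 0, 0, -1.8, -0.48],
  [1, 0, 0, -2.0, -0.54],
  [1, 0, 0, -2.2, -0.6],
  [1, 0, 0, -2.4, -0.66],
  [1, 0, 0, -2.6, -0.72],
  [1, 0, 0, -2.8, -0.78],
  [1, 0, 0, -3.0, -0.84],
  [1, 0, 0, -3.1, -0.88],
  [1, 0, 0, -3.2, -0.92],
  [1, 0, 0, -3.2, -0.92],
])

```text
t: 15.25
tcp_pos: [0.7117, -0.0044, 0.1943]
eef_rot: [3.141, 0.002, 2.728]
ft_force: [4.1, -0.8, 5.4]
grip_width: 0.498
```

```bash
python3 s.py
```

```text
t 15.25
tcp_pos [ 0.7117 -0.0044  0.1943]
eef_rot [3.1410e+00 2.0000e-03 2.7284e+00]
joint_pos [-2.2300e-02  5.5950e-01  1.2691e+00 -2.0000e-04  1.3108e+00 -1.1798e+00]
joint_efforts [  0.2212 -50.5735 -19.9534   0.1022   1.2452  -0.1073]
ft_force [ 4.0625 -0.8028  5.4398]
ft_torque [-0.0204 -0.7991 -0.0109]
grip_width 0.4976
```

Emit:
move_arm([
  [1, 0, 0, -0.1, -0.03],
  [1, 0, 0, -0.2, -0.06],
  [1, 0, 0, -0.2, -0.06],
])

```text
t: 15.55
tcp_pos: [0.7121, -0.0045, 0.1944]
eef_rot: [3.141, 0.003, 2.788]
ft_force: [6.1, -1.3, 4.4]
grip_width: 0.495
```

```bash
python3 s.py | egrep 'tcp|ft|rot'
```

```text
tcp_pos [ 0.7121 -0.0045  0.1944]
eef_rot [3.1408e+00 3.0000e-03 2.7879e+00]
ft_force [ 6.1042 -1.2992  4.4015]
ft_torque [-0.0388 -1.0238 -0.0884]
```

Emit:
move_arm([
  [1, 0, 0, -1, 0],
  [1, 0, 0, -2, 0],
  [1, 0, 0, -3, 0],
  [1, 0, 0, -4, 0],
  [1, 0, 0, -4, 0],
])

```text
t: 16.05
tcp_pos: [0.7119, -0.0041, 0.1956]
eef_rot: [3.141, 0.0, 2.787]
ft_force: [7.6, 1.1, -3.6]
grip_width: 0.496
```

```bash
python3 s.py | egrep 'tcp|ft|rot'
```

```text
tcp_pos [ 0.7119 -0.0041  0.1956]
eef_rot [3.1411e+00 3.0000e-04 2.7873e+00]
ft_force [ 7.59    1.0618 -3.5794]
ft_torque [ 0.1082 -1.5566 -0.0859]
```

Lifting meets resistance, with some side load as well. I'll ease back, relieve the side load and feel for the end stop.

Emit:
move_arm([
  [1, 0, 0, 2, 0],
  [1, -1.5, 0.5, 3, 0],
  [1, -3, 1, 3, 0],
  [1, -3, 1, 3, 0],
  [1, -3, 1, 3, -0.03],
  [1, -3, 1, 3, -0.06],
  [1, -3, 1, 3, -0.06],
])

```text
t: 16.75
tcp_pos: [0.7131, -0.0042, 0.1944]
eef_rot: [-3.141, -0.003, 2.849]
ft_force: [-2.0, 1.1, 3.1]
grip_width: 0.497
```

```bash
python3 s.py | egrep 'tcp|ft|rot'
```

```text
tcp_pos [ 0.7131 -0.0042  0.1944]
eef_rot [-3.1410e+00 -3.0000e-03  2.8492e+00]
ft_force [-1.9991  1.0956  3.0996]
ft_torque [ 0.2231  0.333  -0.1544]
```

Emit:
move_arm([
  [1, 0, 0, 0, -0.04],
  [1, 0, 0, 0, -0.08],
  [1, 0, 0, 0, -0.08],
])

```text
t: 17.05
tcp_pos: [0.7136, -0.0043, 0.1943]
eef_rot: [3.142, -0.002, 2.927]
ft_force: [-1.2, 0.2, 3.3]
grip_width: 0.498
```

```bash
python3 s.py | egrep 'tcp|ft|rot'
```

```text
tcp_pos [ 0.7136 -0.0043  0.1943]
eef_rot [ 3.1416e+00 -1.9000e-03  2.9274e+00]
ft_force [-1.1513  0.1911  3.2764]
ft_torque [ 0.2271  0.1646 -0.5585]
```

The torque reaches 0.56 N·m, so this is the 70° stop. I'll relax slightly and lift.

Emit:
move_arm([
  [1, 0, 0, 0, 0.03],
  [1, 0, 0, -1, 0.04],
  [1, 0, 0, -2, 0.04],
  [1, 0, 0, -3, 0.04],
  [1, 0, 0, -4, 0.04],
  [1, 0, 0, -5, 0.04],
  [1, 0, 0, -5, 0.04],
])

```text
t: 17.75
tcp_pos: [0.7135, -0.0044, 0.1982]
eef_rot: [-3.141, -0.003, 2.889]
ft_force: [-0.4, 0.2, -13.2]
grip_width: 0.491
```

```bash
python3 s.py | egrep 'tcp|ft|rot'
```

```text
tcp_pos [ 0.7135 -0.0044  0.1982]
eef_rot [-3.1407 -0.0032  2.8888]
ft_force [ -0.3546   0.2173 -13.204 ]
ft_torque [ 0.2108 -0.1077 -0.2147]
```

```bash
python3 - <<'E'
from h import *
a=cam('top'); b=cam('scene')
A=a['img'][110:180,250:340,::-1]; B=b['img'][100:170,235:325,::-1]
cv2.imwrite('pics/n3.png',np.hstack([cv2.resize(x,None,fx=4.4,fy=4.4,interpolation=cv2.INTER_CUBIC) for x in (A,B)]))
E
```

```text
(no output)
```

View pics/n3.png

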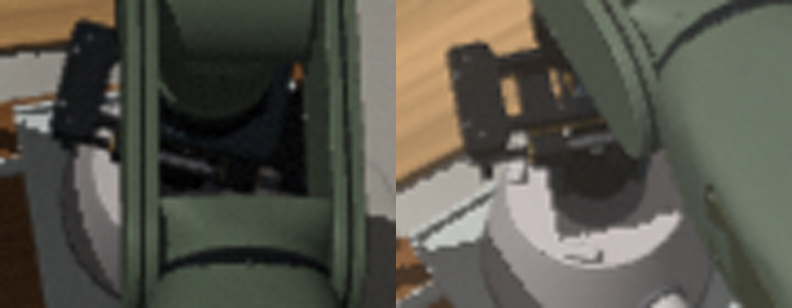

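The hand hides the coupling in both views, so the picture adds nothing. Some torque is still wound up against the stop, so I'll take that out before lifting further.

Emit:
move_arm([
  [1, 0, 0, 3, 0],
  [1, 0, 0, 3, 0.03],
  [1, 0, 0, 3, 0.05],
  [1, 0, 0, 3, 0.05],
])

```text
t: 18.25
tcp_pos: [0.714, -0.0046, 0.1988]
eef_rot: [-3.141, 0.002, 2.839]
ft_force: [-5.9, -0.3, 1.4]
grip_width: 0.5
```

```bash
python3 s.py | egrep 'tcp|ft|rot|grip'
```

```text
tcp_pos [ 0.714  -0.0046  0.1988]
eef_rot [-3.1415e+00  1.6000e-03  2.8390e+00]
ft_force [-5.8918 -0.3449  1.4209]
ft_torque [ 0.0626  0.9291 -0.0606]
grip_width 0.5001
```

Emit:
move_arm([
  [1, 0, 0, -1, 0],
  [1, 0, 0, -2, 0],
  [1, 0, 0, -3, 0],
  [1, 0, 0, -4, 0],
  [1, 0, 0, -4, 0],
])

```text
t: 18.75
tcp_pos: [0.7141, -0.0048, 0.2008]
eef_rot: [-3.141, -0.0, 2.839]
ft_force: [-5.6, -1.8, -1.6]
grip_width: 0.495
```

```bash
python3 s.py | egrep 'tcp|ft|rot|grip'
```

```text
tcp_pos [ 0.7141 -0.0048  0.2008]
eef_rot [-3.1408e+00 -3.0000e-04  2.8388e+00]
ft_force [-5.6496 -1.8209 -1.6072]
ft_torque [-0.2125  0.7887 -0.0666]
grip_width 0.4955
```

Emit:
move_arm([
  [1, 1.4, -0.4, -2, 0],
  [1, 1.4, -0.4, -4, 0],
  [1, 1.4, -0.4, -6, 0],
  [1, 1.4, -0.4, -8, 0],
  [1, 1.4, -0.4, -8, 0],
])

```text
t: 19.25
tcp_pos: [0.7138, -0.0042, 0.2098]
eef_rot: [3.14, 0.003, 2.839]
ft_force: [-0.4, -0.1, -0.3]
grip_width: 0.496
```

```bash
python3 s.py | egrep 'tcp|ft|rot|grip'
```

```text
tcp_pos [ 0.7138 -0.0042  0.2098]
eef_rot [3.1405e+00 3.1000e-03 2.8389e+00]
ft_force [-0.3761 -0.1064 -0.2841]
ft_torque [ 0.0475 -0.1423  0.0157]
grip_width 0.4956
```

Emit:
move_arm([
  [1, 0, 0, -5, 0],
  [1, 0, 0, -15, 0],
  [1, 0, 0, -30, 0],
  [1, 0, 0, -50, 0],
  [1, 0, 0, -70, 0],
  [1, 0, 0, -83, 0],
  [1, 0, 0, -90, 0],
  [1, 0, 0, -92, 0],
  [1, 0, 0, -92, 0],
  [1, 0, 0, -92, 0],
])

```text
t: 20.25
tcp_pos: [0.7125, -0.0044, 0.2995]
eef_rot: [-3.141, -0.002, 2.839]
ft_force: [-0.4, 0.3, -0.3]
grip_width: 0.498
```

```bash
python3 s.py | egrep 'tcp|ft|rot|grip'; python3 - <<'E'
from h import *
a=cam('top'); b=cam('scene')
A=a['img'][90:230,180:360,::-1]; B=b['img'][90:230,190:370,::-1]
cv2.imwrite('pics/n4.png',np.hstack([cv2.resize(x,None,fx=2.2,fy=2.2,interpolation=cv2.INTER_CUBIC) for x in (A,B)]))
for n,c in(('top',a),('scene',b)):
    P=cloud(c); m=(np.hypot(P[...,0]-.5307,P[...,1]+.113)<.03)&(P[...,2]>.064)&(P[...,2]<.08)
    v,u=np.nonzero(m)
    if len(u): print('knob',len(u),onz(c,u.mean(),v.mean(),.072))
    m=(np.hypot(P[...,0]-.713,P[...,1]+.004)<.045)&(P[...,2]<.32); print(n,np.histogram(P[...,2][m],bins=np.arange(.14,.33,.01)))
E
```

```text
tcp_pos [ 0.7125 -0.0044  0.2995]
eef_rot [-3.1410e+00 -1.9000e-03  2.8388e+00]
ft_force [-0.384   0.3449 -0.2569]
ft_torque [ 0.0955 -0.1574 -0.0684]
grip_width 0.4979
top (array([ 1, 64, 40, 24, 19, 18,  0,  0,  0,  0,  0,  0,  0,  4, 17, 10, 49,
       16]), array([0.14, 0.15, 0.16, 0.17, 0.18, 0.19, 0.2 , 0.21, 0.22, 0.23, 0.24,
       0.25, 0.26, 0.27, 0.28, 0.29, 0.3 , 0.31, 0.32]))
scene (array([  0, 371, 111,  57,  36,  33,   1,   0,   0,   0,   0,   0,   0,
         2,  38,  43, 113,  53]), array([0.14, 0.15, 0.16, 0.17, 0.18, 0.19, 0.2 , 0.21, 0.22, 0.23, 0.24,
       0.25, 0.26, 0.27, 0.28, 0.29, 0.3 , 0.31, 0.32]))
```

View pics/n4.png

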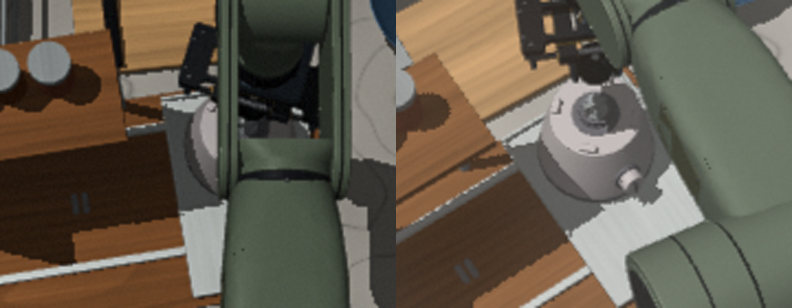

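The scene crop shows the coupling between the fingers at about (593,65) and the bare shaft below it at about (597,108). The arm hides the knob, so I'll check that the tray hasn't moved by comparing its left edge with the earlier picture.

```bash
python3 - <<'E'
from h import *
b=cam('scene'); im=b['img'][...,::-1]
old=cv2.resize(cv2.imread('pics/n2.png')[300:],(200,150),interpolation=cv2.INTER_AREA)  # scene 200:400,100:250
for nm,(x0,y0,x1,y1) in dict(trayedge=(250,172,282,214),switch=(262,152,305,190),ref_ridge=(212,195,232,222)).items():
    T=old[y0-100:y1-100,x0-200:x1-200]; S=im[y0-8:y1+8,x0-8:x1+8]
    r_=cv2.matchTemplate(S,T,cv2.TM_CCOEFF_NORMED); _,v,_,p=cv2.minMaxLoc(r_); print(nm,round(v,3),p[0]-8,p[1]-8)
P=cloud(b); mm=1/b['f']*1.35; print('m/px',mm)
E
```

```text
trayedge 0.999 0 0
switch 0.999 0 0
ref_ridge 0.965 0 0
m/px 0.0030518710723999557
```

The tray has not moved, so it is still in its notch. Handing in.

```bash
python3 -c "
from workcell import r; print(r.finish_job())"; python3 s.py | egrep '^t |tcp|grip'
```

```text
the job is handed in; nothing more can be done
None
```

The job is handed in: the tray is in its working notch and the gripper holds the coupling above its shaft. It took about 20 s of the 58 s allowed.

- **Tray:** I gripped the knob and slid the tray about 260 mm to the right. Near the notch the tray first resisted, then pulled ahead over the lip, then resisted again just past centre. After release, the knob was within about 2 mm of where it should be. A final image comparison showed no tray movement since then, to about 3 mm per pixel; the arm hid the knob by that point.
- **Thread:** It is right-hand. Clockwise, the coupling stopped at about 7° with 0.6 N·m. Counter-clockwise it turned freely to its end stop, where the torque rose to 0.56 N·m.
- **Lifting off:** The first two lifts met resistance of up to about 13 N. I eased the side load and the torque wound up against the stop, and it then came off freely.
- **Final state:** The tool was at z = 0.2995 m. The opening of about 45 mm matches the 46 mm coupling. I estimate its underside at about 0.28 m, roughly 11 cm above its seat and 8.5 cm above the shaft tip. The last picture shows the coupling in the fingers and the bare shaft below.
- **Grip height:** I held the coupling about 21 mm above its underside instead of the suggested 17 mm.
- **Other things on the table:** I touched none of them, but I did not measure their positions again at the end.

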